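# Level the rocking weighing base

### The arm

A 6-joint arm with a two-finger parallel gripper is mounted at the origin on a cart in front of the work surface, level with it; the furniture and walls round the work are solid. World frame = base frame: x ahead of the robot, y to its left, z up, the work surface at z = 0. Lengths are in mm, angles in rad, forces in N, time in s.
With the tool pointing down it reaches from about 350 to 875 mm from the base axis. Payload 4.2 kg.
Tool frame: the origin (TCP) lies at the very end of the fingers, on their centre line; the grasp point (between the pads) lies 19 mm behind it (arm.grip_point_offset is the distance from the TCP to the grasp point, in mm); z points along the fingers, y is the direction in which the jaws open and shut (so a half turn about z gives the same grasp; the last joint's range is limited). The gripper opens to 85 mm and grips with 20 to 120 N. Pads are 22 mm wide; open, the fingers measure 114 mm over their backs; the gripper's body (76 mm by 85 mm) begins 54 mm behind the grasp point. The pads swing forward as they close: fully open they stand 13 mm farther back than shut.
Start: joints at [-0.962, 0.385, 0.008, 0, -1.194, -0.259], TCP at [214.208, -587.124, 231.312] pointing down, gripper open.
Joint ranges: [-3.14, 3.14], [-1.21, 2.06], [-1.07, 1.41], [-3.16, 2.05], [-2.99, -0.16], [-3.1, 3.1]. Speed limits (rad/s): [2.79, 2.79, 3.14, 3.14, 3.14, 3.14].

### API

Orientations are given as a unit quaternion [x, y, z, w].
In Python, from bench import arm gives the robot as it stands.
- The arm moves only by the tool drive_tool, never from a script. Its argument "steps" is a list of rows, each a list of 5 numbers: the shift along the tool's x, y, z in m, then the turn about the tool's z in degrees, then the finger opening in m, from 0 to 0.0854. A call has 1 to 20 rows; each row shifts and turns the commanded pose from where the row before left it, along the tool's axes as they then stand; what a row does not reach is not made up. A row lasts 1/10 s, in which the tool goes at most 50 mm and 8.59 degrees, less where a joint would pass 70% of its speed; a pose out of reach is approached as far as the arm can. A call is refused whole if a number of a shift passes 0.05 or a number of a turn 8.59, either way. A call with a gripper value outside its range is refused whole. The fingers move at their own pace and stop on an object; the grip force is fixed at half the most. Time passes only in rows, so rows that do not move let the fingers close. It gives the time, the measured TCP pose, the force and the opening at its end, in the units of the state.
- arm.read_state(): the state, without advancing time (a new reading comes with each control period).
- arm.get_image(name): name is "side" or "top"; returns (picture, depth): 400x640x3 uint8, blue, green, red; 400x640 float32, mm along the optical axis (not along the pixel's ray), 0 where there is no reading.
- arm.camera_params(name): a dict with "K" (3x3 intrinsics, pixels), "world_to_cam" (4x4, takes a point from world to camera coordinates). Camera axes: x right, y up, looking along -z (the intrinsics and any distortion apply to the point x, -y, -z); pixel columns grow to the right and rows downward; lengths in mm; the calibration is good to about 2 mm. A picture is of the moment at which its call begins. camera_params takes no time and is no camera call.
- arm.job_done(): hands the job in, once; it reports no verdict.
The state is a dict: "clock": time; "joints": joint angles; "joint_vel": joint speeds; "joint_efforts": joint torques, N m; "position": TCP position; "ee_rot": TCP orientation; "contact_force": force on the tool from outside, world axes, zero at the start; "wrist_torque": the same for the moment, N m; "gripper_width": finger opening in mm.
Only numpy, scipy, OpenCV 4.12 (cv2) and the standard library are available. Lean on these libraries where they do the work, as an engineer would, in place of code of your own. Each camera call takes 0.05 s, during which the arm holds its last target.

### The job

The small weighing base rocks: one of its two front levelling feet hangs clear of the pad beneath it. Find out which one by pressing on the corners, then turn that foot's T-bar screw down until all four feet carry weight and the base stands level without rocking, not turned so far that another foot goes slack. Leave the base where it stands and do not disturb the mortar, flask and bottle beside it.

Things in the scene. Friction and masses are not known exactly. Their poses are not given: they have to be found in the camera images.
- base: weighing base, about 3 kg: bare metal slab 170 (x) x 220 (y) x 20 mm with a dark grey weighing module on its rear half (from x +10 to +82 mm, y -75 to +75, top 74 mm above the origin). Origin: centre of the slab's underside, about 30 mm above the bench; x points to the rear, y left. Feet at x -60 (front, screws) and +60 (rear, fixed), y +85 and -85 mm. A corner over a hanging foot sinks under 2 to 5 N until the foot lands
- left_screw (a joint): T-bar screw of the front left foot, rad; grows clockwise seen from above and drives the foot down 1 mm per rad (bar and hub go down with it); range -3 to 13, starts between -0.8 and 0; takes 0.1 N m to turn and stays where left
- right_screw (a joint): T-bar screw of the front right foot: the same as the left one. One of the two feet hangs 2 to 7 mm above its pad at the start. From where it just touches, about 1 rad more shares the weight well and about 2 rad more lets another foot go slack. A firm front corner gives under 1 mm at 8 N
- left_hub (a point): centre of the top of the left screw's hub (24 mm wide at x -60, y +85 mm of the base, 70 mm above the slab's underside), straight above its foot: the place to press. Its y axis lies along the T-bar: a 10 mm round bar, 105 mm long over its 15 mm end balls, whose axis lies 16 mm below this point and 34 mm above the slab's top; z is up. It turns with the screw
- right_hub (a point): centre of the top of the right screw's hub, at x -60, y -85 mm of the base; otherwise the same as the left one
- front_left_foot: front left foot, under the left screw: domed rubber disc, 32 mm wide, that gives about 1 mm per 25 N; origin on its axis level with the slab's underside, 22 mm above the foot's tip
- front_right_foot: front right foot, under the right screw: the same as the left one
- rear_left_foot: rear left foot: the same rubber disc on a fixed stem
- rear_right_foot: rear right foot: the same rubber disc on a fixed stem
- mortar: white mortar bowl, 76 mm wide and 46 mm high; it stands beside the base and must stay where it is; origin at the centre of its underside
- flask: clear conical flask, 64 mm wide and 86 mm high; it stands beside the base and must stay where it is; origin at the centre of its underside
- hdpe_bottle: white plastic bottle, 48 mm wide and 107 mm high; it stands beside the base and must stay where it is; origin at the centre of its underside

How it is judged (in metres and radians):
At the end, for the whole second after the job is handed in: each of the four feet presses on its pad with more than 1.5 N, the slab is level within 0.014 rad (0.8 degrees) and at rest (contact force between each of front_left_foot, front_right_foot, rear_left_foot, rear_right_foot and anything else above 1.5 N and angle between base's own z axis and vertical below 0.014 rad and linear speed of base below 0.01 m/s); the robot touches nothing.
It fails at once if the base is shifted from its place (distance of base from where it was at the start of the episode above 0.02 m).
It fails at once if the mortar is disturbed (distance of mortar from where it was at the start of the episode above 0.03 m).
It fails at once if the flask is disturbed (distance of flask from where it was at the start of the episode above 0.03 m).
It fails at once if the bottle is disturbed (distance of hdpe_bottle from where it was at the start of the episode above 0.03 m).
It also fails if it takes over 69 s, if anything falls off the work surface, if the arm or the gripper's body presses on something with over 40 N, if the wrist force passes 120 N, or if a joint passes its speed limit or range.

## Working session

There is one attempt and no reset: what is moved stays moved. The work goes in short steps, Python scripts to look and compute and a tool call to move; the robot and the scene stay as the last step left them, time stands still between calls to the robot, and variables do not carry over. Pictures are saved under pics/ and viewed, and the job is handed in when it is done.

Besides the shell and the picture viewer there is one more tool, called after ">>>" as a command line: name --pt "numbers of a row" for each row, then --argument value for the rest. drive_tool: Moves the arm, as the interface text tells. Its arguments: {"type":"object","properties":{"steps":{"type":"array"}},"required":["steps"]}

```bash
mkdir -p pics; ls
python3 - <<'E'
from bench import arm
import cv2,numpy as np
s=arm.read_state();print(s)
for n in("side","top"):
    p,d=arm.get_image(n);cv2.imwrite(f"pics/{n}0.png",p);np.save(f"pics/{n}0.npy",d);c=arm.camera_params(n);print(n,c)
E
```

```text
pics
{'clock': 0.0, 'joints': array([-9.62401090e-01,  3.85547267e-01,  6.62567396e-03, -5.10791880e-04,
       -1.19399397e+00, -2.58572410e-01]), 'joint_vel': array([-0.00114634,  0.00150958, -0.00058926,  0.00028871, -0.00117525,
       -0.00070948]), 'joint_efforts': array([ 8.29418022e-04, -3.92292666e+01,  1.88398612e+01,  4.18587416e+00,
       -4.58459413e-03,  7.03123053e-07]), 'position': array([ 214.01111598, -586.59448606,  230.22537972]), 'ee_rot': array([-1.73928014e-01,  9.84757771e-01,  1.06132129e-03, -2.29654033e-04]), 'contact_force': array([ 0.18461012,  0.0696585 , -0.27364939]), 'wrist_torque': array([0.00017253, 0.05419299, 0.01706215]), 'gripper_width': 85.6026893399474}
side {'K': array([[380.57383631,   0.        , 322.16381027],
       [  0.        , 380.57383631, 195.72159367],
       [  0.        ,   0.        ,   1.        ]]), 'world_to_cam': array([[ 9.98117332e-01,  5.73315267e-02, -2.17919246e-02,
        -5.43163166e+02],
       [-1.28478231e-02,  5.42858104e-01,  8.39726153e-01,
        -9.80734896e+01],
       [ 5.99727053e-02, -8.37865249e-01,  5.42572667e-01,
        -9.43766122e+02],
       [ 0.00000000e+00,  0.00000000e+00,  0.00000000e+00,
         1.00000000e+00]])}
top {'K': array([[390.44064817,   0.        , 318.33423807],
       [  0.        , 390.44064817, 202.48854119],
       [  0.        ,   0.        ,   1.        ]]), 'world_to_cam': array([[-3.96834445e-03, -9.99990197e-01, -1.96442049e-03,
         5.52009363e+01],
       [ 9.99143012e-01, -4.04590390e-03,  4.11931187e-02,
        -5.44121525e+02],
       [-4.12006628e-02, -1.79926852e-03,  9.99149272e-01,
        -9.21837042e+02],
       [ 0.00000000e+00,  0.00000000e+00,  0.00000000e+00,
         1.00000000e+00]])}
```

View pics/side0.png

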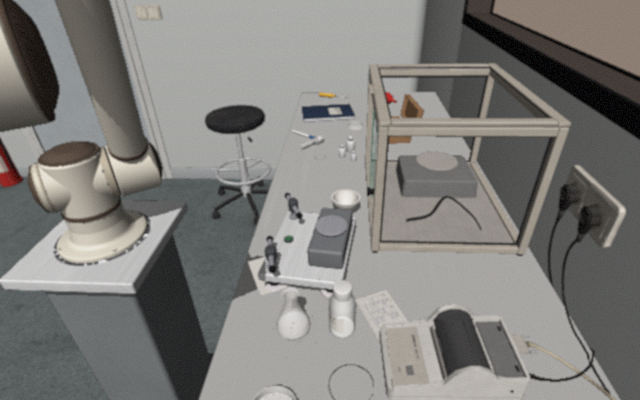

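View pics/top0.png

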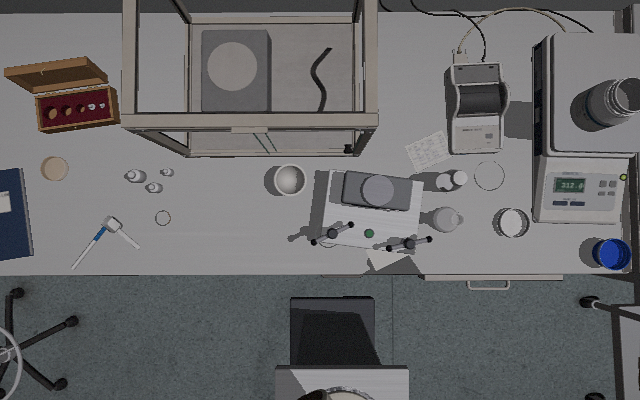

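```bash
python3 - <<'E'
import cv2,numpy as np
p=cv2.imread("pics/top0.png");cv2.imwrite("pics/topz.png",cv2.resize(p[155:275,300:480-20],None,fx=5,fy=5,interpolation=cv2.INTER_CUBIC)[:600,:800])
p=cv2.imread("pics/side0.png");cv2.imwrite("pics/sidez.png",cv2.resize(p[180:345,235:375],None,fx=3.6,fy=3.6,interpolation=cv2.INTER_CUBIC))
E
cat > h.py <<'E'
import numpy as np,cv2
from bench import arm
def bp(n,u,v,z):
    "pixel -> world at height z (mm)"
    c=arm.camera_params(n);K=c["K"];T=c["world_to_cam"];R=T[:3,:3];t=T[:3,3]
    r=R.T@np.array([(u-K[0,2])/K[0,0],-(v-K[1,2])/K[1,1],-1.]);o=-R.T@t
    return o+r*(z-o[2])/r[2]
def pr(n,P):
    c=arm.camera_params(n);K=c["K"];T=c["world_to_cam"];q=T[:3,:3]@np.array(P,float)+T[:3,3]
    return K[0,0]*q[0]/-q[2]+K[0,2],K[1,1]*-q[1]/-q[2]+K[1,2]
E
```

```text
(no output)
```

View pics/topz.png

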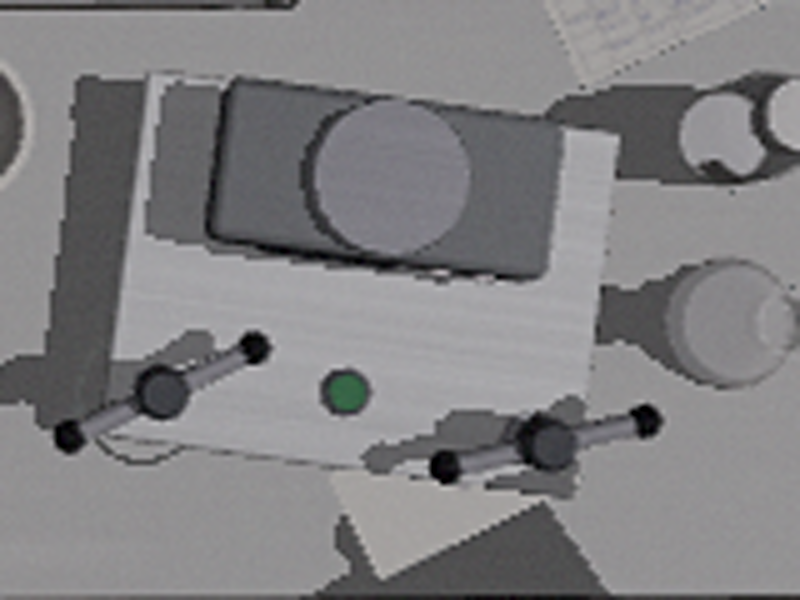

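View pics/sidez.png

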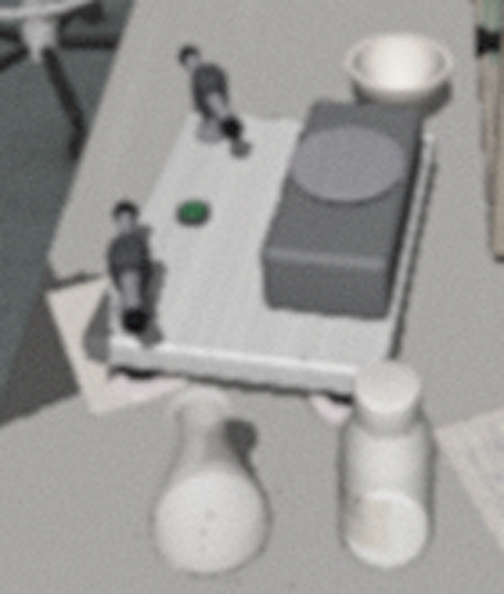

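Run:
```python
from h import *
f=lambda x,y:(300+(x+.5)/5-.5,155+(y+.5)/5-.5)
d=np.load("pics/top0.npy");ds=np.load("pics/side0.npy")
for n,h,b in(("L",(162,390),((68,437),(256,348))),("R",(550,441),((445,467),(648,421)))):
    u,v=f(*h);print(n,"hub",bp("top",u,v,100).round(1),"depth",d[int(round(v))-1:int(round(v))+2,int(round(u))-1:int(round(u))+2].round(0).tolist())
    e=[bp("top",*f(*q),84) for q in b];print(" ends",[x.round(1) for x in e],"mid",((e[0]+e[1])/2).round(1),"ang",np.arctan2(*(e[0]-e[1])[[1,0]]),np.linalg.norm(e[0]-e[1]))
g=lambda x,y:(235+(x+.5)/3.6-.5,180+(y+.5)/3.6-.5)
# side: hub tops and balls
print("side hub L",bp("side",*g(207,78),100).round(1),"R",bp("side",*g(126,246),100).round(1))
for q in((190,54),(232,127),(125,212),(133,318)):print(bp("side",*g(*q),84).round(1))
# slab corners top
for q in((150,73),(617,132),(577,495),(100,437)):print("corner",bp("top",*f(*q),50).round(1))
c=bp("top",*f(735,325),40);print("flask~",c)
# depth point of the hub
K=arm.camera_params("top")
for P in([0,0,0],):
  pass
s=arm.read_state();print(pr("top",s["position"]),pr("side",s["position"]))
for q in((162,392),(548,441)):
    u,v=f(*q);z0=d[int(round(v)),int(round(u))]
    T=K["world_to_cam"];k=K["K"];X=np.array([(u-k[0,2])/k[0,0]*z0,-(v-k[1,2])/k[1,1]*z0,-z0]);print(T[:3,:3].T@(X-T[:3,3]))
```

```text
L hub [475.6  23.7 100. ] depth [[841.0, 841.0, 839.0], [843.0, 841.0, 841.0], [842.0, 845.0, 844.0]]
 ends [array([454.6,  64.5,  84. ]), array([493.3, -18.3,  84. ])] mid [473.9  23.1  84. ] ang 2.007877010984923 91.37079691750422
R hub [ 453.1 -143.2  100. ] depth [[842.0, 843.0, 843.0], [845.0, 840.0, 843.0], [842.0, 842.0, 842.0]]
 ends [array([ 440.9, -100.7,   84. ]), array([ 460.6, -190. ,   84. ])] mid [ 450.7 -145.4   84. ] ang 1.7886734070211239 91.42625157687833
side hub L [476.6  13.7 100. ] R [ 453.1 -149.7  100. ]
[457.5  66.4  84. ]
[495.1 -16.9  84. ]
[ 442.6 -101.7   84. ]
[ 461.8 -187.8   84. ]
corner [619.2  26.8  50. ]
corner [ 591.1 -187.4   50. ]
corner [ 425.4 -166.7   50. ]
corner [452.5  50.4  50. ]
flask~ [ 502.38336894 -243.23788458   40.        ]
(np.float64(675.8694292555604), np.float64(380.23183268806474)) (np.float64(-123.48233821091003), np.float64(469.1291666805131))
[474.76361976  23.68513298 100.56197846]
[ 452.75937231 -143.44031863   95.30413078]
```

>>> drive_tool --pt "-0.0313 0.0279 0 0 0" --pt "-0.0313 0.0279 0 0 0" --pt "-0.0313 0.0279 0 0 0" --pt "-0.0313 0.0279 0 0 0" --pt "-0.0313 0.0279 0 0 0" --pt "-0.0313 0.0279 0 0 0" --pt "-0.0313 0.0279 0 0 0" --pt "-0.0313 0.0279 0 0 0" --pt "-0.0313 0.0279 0.02 0 0" --pt "-0.0313 0.0279 0.02 0 0" --pt "-0.0313 0.0279 0.02 0 0" --pt "-0.0313 0.0279 0.02 0 0" --pt "0 0 0.02 0 0" --pt "0 0 0 0 0" --pt "0 0 0 0 0"

```text
clock: 1.6
position: [452.1, -144.1, 131.3]
ee_rot: [-0.174, 0.985, -0.0, -0.001]
contact_force: [0.1, -0.8, 0.4]
gripper_width: -0.2
```

Run:
```python
from h import *
s=arm.read_state();print(s)
p,d=arm.get_image("side");cv2.imwrite("pics/s1.png",cv2.resize(p[150:320,215:375],None,fx=3.5,fy=3.5,interpolation=cv2.INTER_CUBIC))
```

```text
{'clock': 1.6, 'joints': array([ 3.51964484e-02,  2.36424862e-01, -4.92094361e-01,  3.74966257e-04,
       -8.43430746e-01, -1.25626959e+00]), 'joint_vel': array([-1.88758148e-02, -2.42539478e-02,  2.27098309e-02,  6.34056237e-03,
        1.60643753e-03, -1.80207059e-05]), 'joint_efforts': array([ 4.06882809e-01, -2.68966556e+01,  1.46181902e+01,  3.22208226e+00,
       -1.65605015e-02, -2.61719988e-04]), 'position': array([ 452.09233598, -144.06383021,  131.31042261]), 'ee_rot': array([-1.74094649e-01,  9.84728745e-01, -5.83015152e-05, -5.90689382e-04]), 'contact_force': array([ 0.08328484, -0.81566877,  0.43301204]), 'wrist_torque': array([-0.04441864, -0.03625832, -0.08017187]), 'gripper_width': -0.16464082767087315}
```

View pics/s1.png

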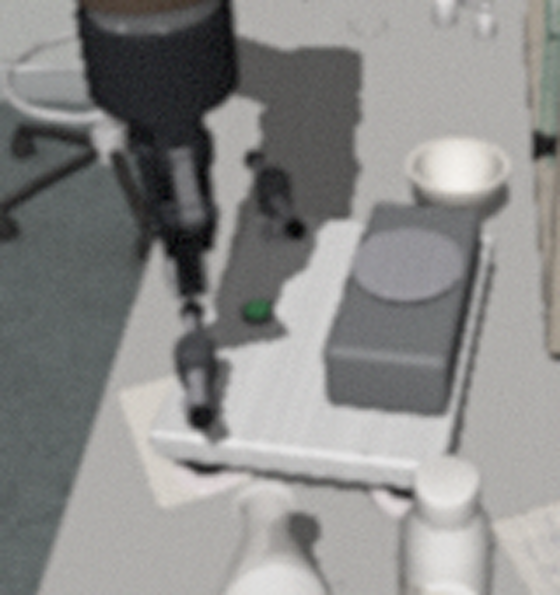

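>>> drive_tool --pt "0 0 0.013 0 0" --pt "0 0 0.013 0 0" --pt "0 0 0.0 0 0" --pt "0 0 0.0 0 0"

```text
clock: 2.05
position: [452.7, -144.6, 106.4]
ee_rot: [-0.173, 0.985, -0.0, 0.001]
contact_force: [0.5, -0.2, -0.7]
gripper_width: -0.0
```

>>> drive_tool --pt "0 0 0.002 0 0" --pt "0 0 0.0 0 0"

```text
clock: 2.25
position: [452.6, -144.1, 103.9]
ee_rot: [-0.174, 0.985, -0.0, 0.001]
contact_force: [0.8, -0.4, -0.5]
gripper_width: 0.1
```

>>> drive_tool --pt "0 0 0.001 0 0" --pt "0 0 0.0 0 0"

```text
clock: 2.45
position: [452.3, -143.9, 102.4]
ee_rot: [-0.174, 0.985, -0.0, 0.0]
contact_force: [0.2, 0.0, -0.4]
gripper_width: 0.2
```

>>> drive_tool --pt "0 0 0.001 0 0" --pt "0 0 0.0 0 0"

```text
clock: 2.65
position: [452.3, -143.8, 101.2]
ee_rot: [-0.174, 0.985, 0.0, -0.0]
contact_force: [-0.5, -0.5, 0.2]
gripper_width: -0.2
```

>>> drive_tool --pt "0 0 0.001 0 0" --pt "0 0 0.0 0 0"

```text
clock: 2.85
position: [452.2, -143.9, 100.2]
ee_rot: [-0.174, 0.985, 0.0, -0.0]
contact_force: [0.2, 0.4, -0.0]
gripper_width: 0.0
```

>>> drive_tool --pt "0 0 0.001 0 0" --pt "0 0 0.0 0 0"

```text
clock: 3.05
position: [452.2, -143.9, 99.2]
ee_rot: [-0.174, 0.985, 0.0, -0.0]
contact_force: [-0.5, -0.1, -0.5]
gripper_width: 0.1
```

>>> drive_tool --pt "0 0 0.001 0 0" --pt "0 0 0.0 0 0"

```text
clock: 3.25
position: [452.2, -143.9, 98.2]
ee_rot: [-0.174, 0.985, 0.0, -0.0]
contact_force: [0.2, 0.3, 0.6]
gripper_width: 0.1
```

>>> drive_tool --pt "0 0 0.001 0 0" --pt "0 0 0.0 0 0"

```text
clock: 3.45
position: [452.3, -144.0, 97.5]
ee_rot: [-0.174, 0.985, -0.0, -0.0]
contact_force: [-1.3, -0.5, 2.0]
gripper_width: -0.1
```

>>> drive_tool --pt "0 0 0.001 0 0" --pt "0 0 0.0 0 0"

```text
clock: 3.65
position: [452.0, -144.1, 96.5]
ee_rot: [-0.174, 0.985, -0.0, -0.0]
contact_force: [-2.2, -1.0, 4.5]
gripper_width: 0.3
```

>>> drive_tool --pt "0 0 0.001 0 0" --pt "0 0 0.0 0 0"

```text
clock: 3.85
position: [451.4, -144.2, 95.4]
ee_rot: [-0.174, 0.985, -0.0, -0.001]
contact_force: [-3.4, -2.1, 5.7]
gripper_width: -0.2
```

>>> drive_tool --pt "0 0 0.001 0 0" --pt "0 0 0.0 0 0"

```text
clock: 4.05
position: [451.0, -144.4, 94.4]
ee_rot: [-0.174, 0.985, -0.0, -0.002]
contact_force: [-3.7, -2.2, 6.4]
gripper_width: 0.1
```

>>> drive_tool --pt "0 0 0.001 0 0" --pt "0 0 0.0 0 0"

```text
clock: 4.25
position: [450.8, -144.6, 93.6]
ee_rot: [-0.174, 0.985, -0.0, -0.002]
contact_force: [-4.9, -2.1, 7.9]
gripper_width: 0.2
```

>>> drive_tool --pt "0 0 0.001 0 0" --pt "0 0 0.0 0 0"

```text
clock: 4.45
position: [450.9, -144.7, 93.3]
ee_rot: [-0.174, 0.985, -0.0, -0.002]
contact_force: [-7.0, -2.9, 13.2]
gripper_width: 0.2
```

>>> drive_tool --pt "0 0 0.001 0 0" --pt "0 0 0.0 0 0"

```text
clock: 4.65
position: [451.1, -144.9, 93.0]
ee_rot: [-0.174, 0.985, -0.001, -0.002]
contact_force: [-8.2, -2.1, 16.5]
gripper_width: -0.1
```

>>> drive_tool --pt "0 0 -0.01 0 0" --pt "0 0 -0.03 0 0" --pt "0 0 0 -8.25 0.085" --pt "0 0 0 -8.25 0.085" --pt "0 0 0 -8.25 0.085" --pt "0 0 0 -8.25 0.085" --pt "0 0 0 -8.25 0.085" --pt "0 0 0 -8.25 0.085" --pt "0 0 0 -8.25 0.085" --pt "0 0 0 -8.25 0.085" --pt "0 0 0 -8.25 0.085" --pt "0 0 0 -8.25 0.085" --pt "0 0 0 0 0.085" --pt "0 0 0 0 0.085"

```text
clock: 6.05
position: [452.5, -143.7, 131.2]
ee_rot: [0.779, -0.627, 0.0, -0.0]
contact_force: [-0.6, -0.4, -0.2]
gripper_width: 85.1
```

Run:
```python
from h import *
s=arm.read_state();print(s["position"],s["joints"],s["ee_rot"])
p,d=arm.get_image("side");cv2.imwrite("pics/s2.png",cv2.resize(p[150:320,215:375],None,fx=3.5,fy=3.5,interpolation=cv2.INTER_CUBIC))
```

```text
[ 452.52482727 -143.73155661  131.22090937] [ 3.55711901e-02  2.36424797e-01 -4.92123797e-01 -2.96816306e-04
 -8.41843272e-01  1.80486343e-01] [ 7.79162165e-01 -6.26822357e-01  8.05620589e-05 -2.16019254e-04]
```

View pics/s2.png

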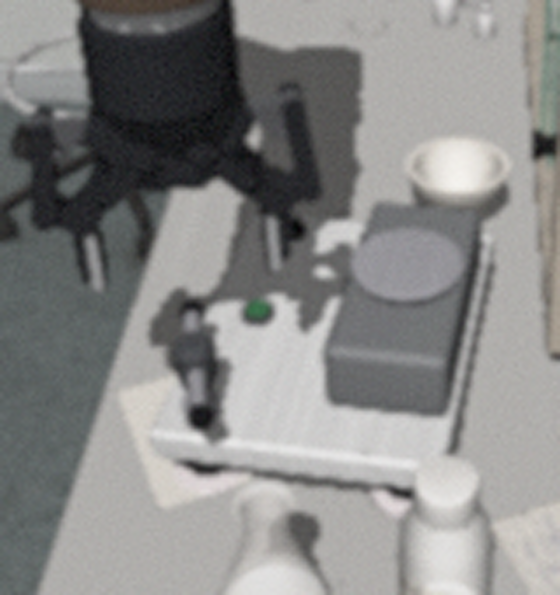

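>>> drive_tool --pt "0 0 0.015 0 0.085" --pt "0 0 0.015 0 0.085" --pt "0 0 0.015 0 0.085" --pt "0 0 0.015 0 0.085" --pt "0 0 0 0 0.06" --pt "0 0 0 0 0.045" --pt "0 0 0 0 0.035" --pt "0 0 0 0 0.03" --pt "0 0 0 0 0.03"

```text
clock: 7.0
position: [452.7, -143.9, 72.0]
ee_rot: [0.78, -0.626, 0.001, -0.0]
contact_force: [0.2, 0.3, -0.1]
gripper_width: 30.1
```

>>> drive_tool --pt "0 0 0 0 0.026" --pt "0 0 0 0 0.022" --pt "0 0 0 0 0.015" --pt "0 0 0 0 0.0" --pt "0 0 0 0 0.0" --pt "0 0 0 0 0.0"

```text
clock: 7.6
position: [451.5, -144.1, 71.4]
ee_rot: [0.78, -0.626, -0.001, 0.001]
contact_force: [-4.8, -1.4, 5.0]
gripper_width: 22.0
```

Run:
```python
from h import *
s=arm.read_state();print(s["position"],s["joints"],s["wrist_torque"])
p,d=arm.get_image("side");cv2.imwrite("pics/s3.png",cv2.resize(p[150:320,215:375],None,fx=3.5,fy=3.5,interpolation=cv2.INTER_CUBIC))
```

```text
[ 451.47468703 -144.08852746   71.37806362] [ 3.51079754e-02  3.24573596e-01 -5.62356368e-01  2.48534932e-04
 -6.85654007e-01  1.83465537e-01] [-0.35586965  1.2350039   0.01898861]
```

View pics/s3.png

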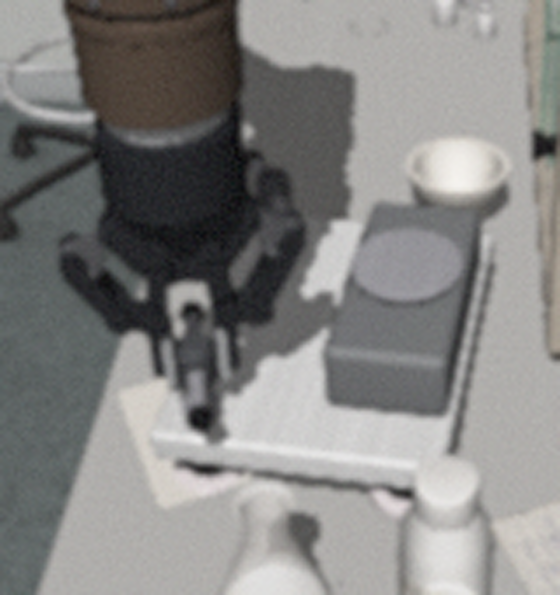

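>>> drive_tool --pt "0 0 0.00015 8.5 0" --pt "0 0 0.00015 8.5 0" --pt "0 0 0.00015 8.5 0" --pt "0 0 0.00015 8.5 0" --pt "0 0 0.00015 8.5 0" --pt "0 0 0 0 0"

```text
clock: 8.25
position: [452.0, -144.1, 70.7]
ee_rot: [-0.5, 0.866, 0.0, -0.0]
contact_force: [-2.9, -1.9, 6.1]
gripper_width: 21.9
```

Run:
```python
from h import *
s=arm.read_state();print(s["position"],s["joints"][5],s["wrist_torque"])
p,d=arm.get_image("side");cv2.imwrite("pics/s4.png",cv2.resize(p[150:320,215:375],None,fx=3.5,fy=3.5,interpolation=cv2.INTER_CUBIC))
```

```text
[ 452.01205146 -144.05582652   70.67322384] -0.558251598573958 [-0.51408808  0.99592323 -0.07650929]
```

View pics/s4.png

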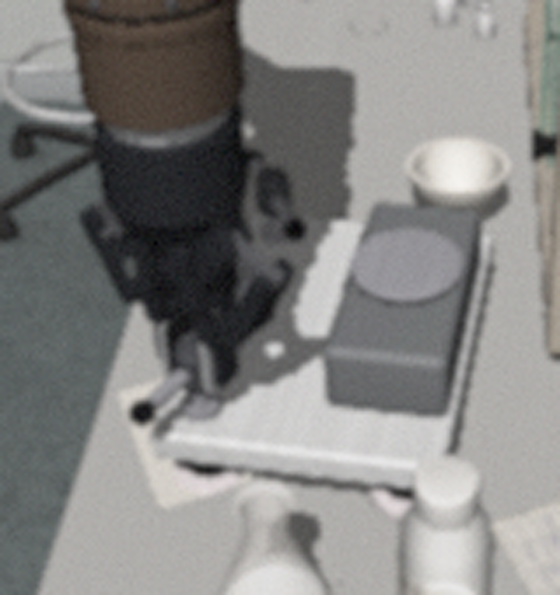

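>>> drive_tool --pt "0 0 0.00015 8.5 0" --pt "0 0 0.00015 8.5 0" --pt "0 0 0.00015 8.5 0" --pt "0 0 0.00015 8.5 0" --pt "0 0 0.00015 8.5 0" --pt "0 0 0.00015 8.5 0" --pt "0 0 0.00015 8.5 0" --pt "0 0 0.00015 8.5 0" --pt "0 0 0.00015 8.5 0" --pt "0 0 0.00015 8.5 0" --pt "0 0 0.00015 8.5 0" --pt "0 0 0.00015 8.5 0" --pt "0 0 0.00015 8.5 0" --pt "0 0 0.00015 8.5 0" --pt "0 0 0.00015 8.5 0" --pt "0 0 0 0 0" --pt "0 0 0 0 0"

```text
clock: 10.0
position: [452.2, -144.8, 68.7]
ee_rot: [0.554, 0.833, -0.001, 0.0]
contact_force: [-2.7, -6.3, 6.0]
gripper_width: 21.8
```

Run:
```python
from h import *
s=arm.read_state();print(s["position"],s["joints"][5],s["wrist_torque"],s["ee_rot"])
```

```text
[ 452.23637118 -144.84328243   68.68250086] -2.7804466374221812 [-1.7763522   0.83061412 -0.08446027] [ 5.53889422e-01  8.32590011e-01 -5.49730408e-04  2.82778325e-04]
```

>>> drive_tool --pt "0 0 0 0 0.03" --pt "0 0 0 0 0.06" --pt "0 0 0 0 0.085" --pt "0 0 0 0 0.085" --pt "0 0 -0.02 0 0.085" --pt "0 0 -0.035 0 0.085" --pt "0 0 0 -8.5 0.085" --pt "0 0 0 -8.5 0.085" --pt "0 0 0 -8.5 0.085" --pt "0 0 0 -8.5 0.085" --pt "0 0 0 -8.5 0.085" --pt "0 0 0 -8.5 0.085" --pt "0 0 0 -8.5 0.085" --pt "0 0 0 -8.5 0.085" --pt "0 0 0 -8.5 0.085" --pt "0 0 0 -8.5 0.085"

```text
clock: 11.6
position: [452.6, -143.6, 123.2]
ee_rot: [-0.156, 0.988, 0.0, 0.0]
contact_force: [-0.4, 0.7, -0.2]
gripper_width: 84.8
```

>>> drive_tool --pt "0 0 0 -8.5 0.085" --pt "0 0 0 -8.5 0.085" --pt "0 0 0 -8.5 0.085" --pt "0 0 0 -8.5 0.085" --pt "0 0 0 -8.5 0.085" --pt "0 0 0 -8.5 0.085" --pt "0 0 0 -8.5 0.085" --pt "0 0 0 -8.5 0.085" --pt "0 0 0 -8.5 0.085" --pt "0 0 0 -8.5 0.085" --pt "0 0 0 -8.5 0.085" --pt "0 0 0 -1.5 0.085" --pt "0 0 0 0 0.085" --pt "0 0 0 0 0.085"

```text
clock: 13.0
position: [452.4, -143.8, 123.3]
ee_rot: [0.831, -0.556, 0.0, -0.0]
contact_force: [-0.7, -0.3, 0.2]
gripper_width: 85.0
```

Run:
```python
from h import *
s=arm.read_state();print(s["position"],s["joints"][5],s["ee_rot"])
p,d=arm.get_image("side");cv2.imwrite("pics/s5.png",cv2.resize(p[150:320,215:375],None,fx=3.5,fy=3.5,interpolation=cv2.INTER_CUBIC))
```

```text
[ 452.40567017 -143.79311627  123.27861517] 0.35614419406608655 [ 8.31176204e-01 -5.56009094e-01  3.45744169e-05 -6.02578268e-05]
```

View pics/s5.png

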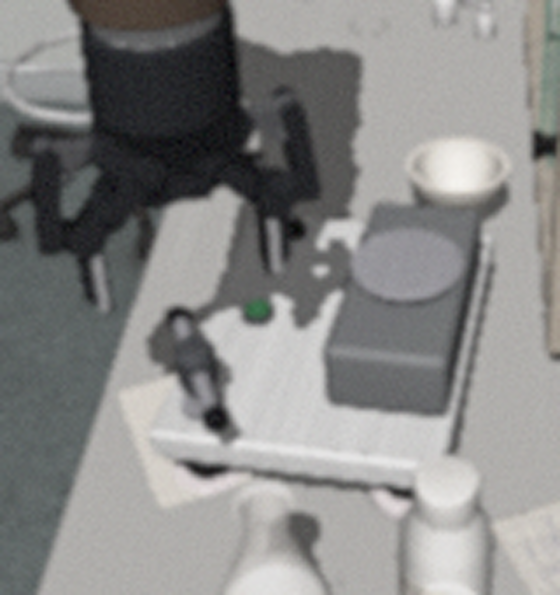

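>>> drive_tool --pt "0 0 0.015 0 0.085" --pt "0 0 0.02 0 0.085" --pt "0 0 0.02 0 0.085" --pt "0 0 0 0 0.06" --pt "0 0 0 0 0.045" --pt "0 0 0 0 0.035" --pt "0 0 0 0 0.03" --pt "0 0 0 0 0.026" --pt "0 0 0 0 0.022" --pt "0 0 0 0 0.015" --pt "0 0 0 0 0.0" --pt "0 0 0 0 0.0" --pt "0 0 0 0 0.0"

```text
clock: 14.35
position: [451.5, -144.2, 68.7]
ee_rot: [0.832, -0.555, -0.001, 0.001]
contact_force: [-3.3, -2.5, 5.8]
gripper_width: 21.5
```

>>> drive_tool --pt "0 0 0.00015 8.4 0" --pt "0 0 0.00015 8.4 0" --pt "0 0 0.00015 8.4 0" --pt "0 0 0.00015 8.4 0" --pt "0 0 0.00015 8.4 0" --pt "0 0 0.00015 8.4 0" --pt "0 0 0.00015 8.4 0" --pt "0 0 0 8.4 0" --pt "0 0 0 8.4 0" --pt "0 0 0 8.4 0" --pt "0 0 0 8.4 0" --pt "0 0 0 8.4 0" --pt "0 0 0 8.4 0" --pt "0 0 0 8.4 0" --pt "0 0 0 8.4 0" --pt "0 0 0 0 0" --pt "0 0 0 0 0"

```text
clock: 16.05
position: [452.5, -144.4, 67.8]
ee_rot: [0.116, 0.993, -0.0, 0.0]
contact_force: [-1.1, -5.4, 5.5]
gripper_width: 21.4
```

Run:
```python
from h import *
s=arm.read_state();print(s["position"],s["joints"][5],s["ee_rot"],s["wrist_torque"])
```

```text
[ 452.51587057 -144.40463857   67.81524131] -1.8380045368235818 [ 1.15560037e-01  9.93300399e-01 -3.09973013e-04  3.13736252e-04] [-1.28101581  0.72872012 -0.1321536 ]
```

>>> drive_tool --pt "0 0 0 0 0.03" --pt "0 0 0 0 0.06" --pt "0 0 0 0 0.085" --pt "0 0 0 0 0.085" --pt "0 0 -0.02 0 0.085" --pt "0 0 -0.035 0 0.06" --pt "0 0 0 0 0.03" --pt "0 0 0 0 0" --pt "0 0 0 0 0" --pt "0 0 0 0 0" --pt "0 0 0 0 0" --pt "0 0 0.024 0 0" --pt "0 0 0 0 0" --pt "0 0 0 0 0" --pt "0 0 0 0 0"

```text
clock: 17.55
position: [452.8, -144.0, 98.8]
ee_rot: [0.117, 0.993, -0.0, 0.0]
contact_force: [0.3, -0.6, 0.7]
gripper_width: -0.5
```

>>> drive_tool --pt "0 0 0.002 0 0" --pt "0 0 0.0 0 0"

```text
clock: 17.75
position: [452.5, -143.9, 96.6]
ee_rot: [0.117, 0.993, 0.0, 0.0]
contact_force: [0.2, 0.4, 0.6]
gripper_width: 0.2
```

>>> drive_tool --pt "0 0 0.001 0 0" --pt "0 0 0.0 0 0"

```text
clock: 17.95
position: [452.3, -143.9, 95.3]
ee_rot: [0.117, 0.993, 0.0, 0.0]
contact_force: [0.1, 0.2, 0.7]
gripper_width: -0.1
```

>>> drive_tool --pt "0 0 0.001 0 0" --pt "0 0 0.0 0 0"

```text
clock: 18.15
position: [452.2, -143.9, 94.2]
ee_rot: [0.117, 0.993, 0.0, -0.0]
contact_force: [-0.7, 0.7, 0.1]
gripper_width: 0.1
```

>>> drive_tool --pt "0 0 0.0005 0 0" --pt "0 0 0.0 0 0"

```text
clock: 18.35
position: [452.3, -143.9, 93.7]
ee_rot: [0.117, 0.993, -0.0, -0.0]
contact_force: [-0.7, -0.5, 0.1]
gripper_width: 0.0
```

>>> drive_tool --pt "0 0 0.0005 0 0" --pt "0 0 0.0 0 0"

```text
clock: 18.55
position: [452.4, -143.9, 93.4]
ee_rot: [0.117, 0.993, -0.0, 0.0]
contact_force: [0.3, 0.5, 1.7]
gripper_width: -0.1
```

>>> drive_tool --pt "0 0 0.0005 0 0" --pt "0 0 0.0 0 0"

```text
clock: 18.75
position: [452.6, -144.0, 93.2]
ee_rot: [0.117, 0.993, -0.0, 0.0]
contact_force: [-1.2, 0.1, 5.1]
gripper_width: -0.0
```

>>> drive_tool --pt "0 0 0.0005 0 0" --pt "0 0 0.0 0 0"

```text
clock: 18.95
position: [452.7, -144.0, 93.1]
ee_rot: [0.117, 0.993, -0.0, 0.0]
contact_force: [-1.2, 0.1, 7.5]
gripper_width: -0.3
```

>>> drive_tool --pt "0 0 0.0005 0 0" --pt "0 0 0.0 0 0"

```text
clock: 19.15
position: [452.8, -144.1, 92.9]
ee_rot: [0.117, 0.993, -0.0, 0.001]
contact_force: [-2.5, 0.4, 9.0]
gripper_width: -0.0
```

>>> drive_tool --pt "0 0 0.0005 0 0" --pt "0 0 0.0 0 0"

```text
clock: 19.35
position: [452.9, -144.2, 92.8]
ee_rot: [0.117, 0.993, -0.0, 0.001]
contact_force: [-2.5, 1.6, 12.1]
gripper_width: 0.0
```

>>> drive_tool --pt "0 0 -0.03 0 0" --pt "0.00335 0.0338 0 0 0" --pt "0.00335 0.0338 0 0 0" --pt "0.00335 0.0338 0 0 0" --pt "0.00335 0.0338 0 0 0" --pt "0.00335 0.0338 0 0 0" --pt "0 0 0.015 0 0" --pt "0 0 0 0 0" --pt "0 0 0 0 0"

```text
clock: 20.25
position: [474.9, 24.1, 105.9]
ee_rot: [0.117, 0.993, -0.0, -0.001]
contact_force: [-0.1, -0.7, 0.5]
gripper_width: -0.0
```

>>> drive_tool --pt "0 0 0.002 0 0" --pt "0 0 0.0 0 0" --pt "0 0 0.002 0 0" --pt "0 0 0.0 0 0"

```text
clock: 20.65
position: [475.3, 24.0, 102.2]
ee_rot: [0.118, 0.993, 0.0, -0.0]
contact_force: [0.5, -0.2, -0.1]
gripper_width: -0.2
```

>>> drive_tool --pt "0 0 0.001 0 0" --pt "0 0 0.0 0 0"

```text
clock: 20.85
position: [475.3, 24.3, 101.2]
ee_rot: [0.117, 0.993, -0.0, -0.0]
contact_force: [0.4, -0.2, -0.2]
gripper_width: -0.0
```

>>> drive_tool --pt "0 0 0.001 0 0" --pt "0 0 0.0 0 0"

```text
clock: 21.05
position: [475.3, 24.4, 100.1]
ee_rot: [0.117, 0.993, -0.0, -0.0]
contact_force: [-0.6, -0.4, -0.0]
gripper_width: -0.2
```

>>> drive_tool --pt "0 0 0.0005 0 0" --pt "0 0 0.0 0 0"

```text
clock: 21.25
position: [475.4, 24.4, 99.7]
ee_rot: [0.117, 0.993, -0.0, -0.0]
contact_force: [0.5, 0.1, 0.2]
gripper_width: -0.1
```

>>> drive_tool --pt "0 0 0.0005 0 0" --pt "0 0 0.0 0 0"

```text
clock: 21.45
position: [475.4, 24.4, 99.3]
ee_rot: [0.117, 0.993, 0.0, 0.0]
contact_force: [-1.1, 0.2, 0.2]
gripper_width: 0.3
```

>>> drive_tool --pt "0 0 0.0005 0 0" --pt "0 0 0.0 0 0"

```text
clock: 21.65
position: [475.6, 24.5, 99.1]
ee_rot: [0.117, 0.993, 0.0, 0.0]
contact_force: [0.3, 1.2, 3.8]
gripper_width: -0.1
```

>>> drive_tool --pt "0 0 0.0005 0 0" --pt "0 0 0.0 0 0"

```text
clock: 21.85
position: [475.8, 24.5, 99.0]
ee_rot: [0.117, 0.993, 0.0, 0.0]
contact_force: [-2.3, 0.7, 5.4]
gripper_width: 0.1
```

>>> drive_tool --pt "0 0 0.0005 0 0" --pt "0 0 0.0 0 0"

```text
clock: 22.05
position: [475.9, 24.5, 98.9]
ee_rot: [0.117, 0.993, 0.0, 0.001]
contact_force: [-2.2, 1.2, 8.9]
gripper_width: 0.0
```

>>> drive_tool --pt "0 0 0.0005 0 0" --pt "0 0 0.0 0 0"

```text
clock: 22.25
position: [476.0, 24.5, 98.7]
ee_rot: [0.117, 0.993, 0.0, 0.001]
contact_force: [-3.0, 0.4, 10.2]
gripper_width: -0.1
```

>>> drive_tool --pt "0 0 -0.02 0 0" --pt "0 0 -0.04 0 0" --pt "0 0 -0.04 0 0" --pt "-0.0 0 -0.04 0 0" --pt "0.05 0 0 0 0" --pt "0.05 0 0 0 0" --pt "0 0 0 0 0" --pt "0 0 0 0 0" --pt "0 0 0 0 0"

```text
clock: 23.15
position: [378.8, 47.9, 237.4]
ee_rot: [0.117, 0.993, 0.0, 0.0]
contact_force: [0.0, -0.2, 0.1]
gripper_width: -0.2
```

Run:
```python
from h import *
s=arm.read_state();print(s["position"],s["contact_force"])
p,d=arm.get_image("side");cv2.imwrite("pics/s6.png",cv2.resize(p[150:345,215:375],None,fx=3,fy=3,interpolation=cv2.INTER_CUBIC))
```

```text
[378.82028765  47.86903106 237.39764197] [ 0.02286196 -0.20685792  0.05156048]
```

View pics/s6.png

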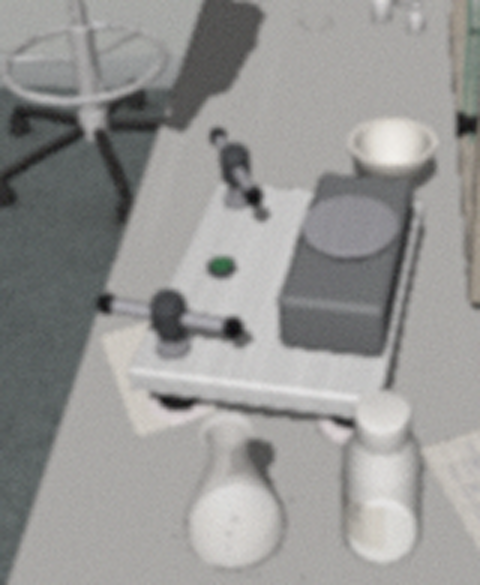

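Run:
```python
from h import *
g=lambda x,y:(215+(x+.5)/3-.5,150+(y+.5)/3-.5)
a=bp("side",*g(105,303),78);b=bp("side",*g(235,328),78);print(np.degrees(np.arctan2(*(a-b)[[1,0]])))
print(arm.job_done())
```

```text
166.5878503900663
the job is handed in; nothing more can be done
None
```

The front right foot was the one hanging, and I turned its screw down about 5.17 rad. The base then felt firm at both front corners, and I handed the job in at about 23 s.

- **Finding the foot:** pressing the right hub made it sink about 4.2 mm (98.0 to 93.6 mm) at 2–8 N before it landed. I pressed only the right hub at this stage, because one foot hanging clear settled it.
- **Turning the screw:** I gripped the hub and turned it clockwise in two passes, 170° and then 126°. That is about 1 rad past the point where the foot should just touch. In the final picture the bar points at 166.6°, against 166.5° expected, so the grip did not slip.
- **Last press checks:** both front corners gave about 0.4–0.5 mm at 8–9 N, with no soft travel before they firmed up:

| Corner | Unpressed (mm) | Pressed (mm) | Press force (N) |
|---|---|---|---|
| Right | 93.5 | about 93.0 | 8 |
| Left | 99.3 | 98.9 | 9 |

- **Level and surroundings:** from the hub heights and screw turn, the slab's front corners are within about 1 mm of each other. The mortar, flask and bottle look unmoved in the last picture, and the arm was clear of everything at hand-in.
- **Not checked directly:** I did not press the rear corners or measure the load on each foot. That the rear feet carry weight follows from the base's geometry and both front corners being firm. No check failed or disagreed.

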